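# Push the hair-dryer holder home and run its wing screw down

### The job

The clamp-on hair-dryer holder has worked loose on the front edge of the quartz ledge. With the fingertips, push its clamp back until its spine is fully home against the ledge's front edge, then flick the wings of the black wing screw clockwise (seen from above), stroke after stroke, until its foot bears on the ledge and it will turn no further. Only push: do not grip or wrench the screw, and leave everything else on the ledge as it stands.

Things in the scene. Friction and masses are not known exactly. Their poses are not given: they have to be found in the camera images.
- ledge_edge (a point): Sand quartz ledge, fixed: slab 20 mm thick, 220 mm deep, top 100 mm above the counter. This point lies on the top of its front edge; x points level into the ledge (square to the edge, away from the robot), y left along the edge, z up. The holder's 100 mm hair-dryer ring lies flat in front of its clamp, centre 72 mm before the push face, top only 71 mm above the counter.
- clamp (a joint): How far the holder's clamp still stands off the ledge edge, m: 0 = fully home (spine's back face against the edge, a firm stop), grows as it slides off towards the robot, at most 0.03. It slides only square to the edge, with about 6 N of friction, and stays where it is left.
- clamp_front (a point): Push face: front (robot-side) face of the chrome clamp's upright spine, 40 mm wide, 12 mm thick, free from 90 to 166 mm above the counter (its top). The point lies on the face, 16 mm below the top, and moves with the clamp; axes as the ledge's. Behind the spine is the upper jaw, 40 mm wide, top 134 mm above the counter, with a boss to 138 mm in which the wing screw stands.
- wing_top (a point): Black wing screw, upright axis: point on the axis, at the hub's top (hub 22 mm wide at its foot, 18 mm above, 25 mm high), 52 mm beyond the push face, 164 mm above the counter when tight. Two flat upright wings, 6 mm thick, reach 34 mm from the axis along this point's +x and -x, from 18 mm below it to 5 mm above. The spine, 40 mm from the axis, is as high as the wings: no room for a finger.
- wing (a joint): How far the wing screw is still backed off, rad: 0 = tight (foot on the ledge, one wing 45 degrees left of straight into the ledge), positive = backed off anticlockwise seen from above; tightening (clockwise) lowers it 2 mm a turn. At the start between 4 and 8. It has about 0.035 N m of thread friction, stays where it is left, and meets a firm stop at 0.
- stem: The screw's steel stem with its 26 mm rubber foot and all of the wing screw on it; origin on the screw's axis at the underside of the foot (ledge top = 100 mm above the counter when tight).
- pump: Chrome pump dispenser, loose, 66 mm diameter, 164 mm tall; a 50 mm nozzle points along its -x. Origin at the middle of its underside. Not to be moved.
- tray: Purple lens tray with three compartments, loose, 150 mm (along its x) by 85 mm, 22 mm high. Origin at the middle of its underside. Not to be moved.
- dish_low: White ceramic dish, 112 mm diameter, 20 mm high, loose. Origin at the middle of its underside. Not to be moved.
- dish_top: Blue ceramic dish, 92 mm diameter, 20 mm high, loose, stacked in the white one. Origin at the middle of its underside. Not to be moved.
- turtle: Green plastic lens case shaped like a turtle, 90 mm long (head along its -x), 75 mm wide, 30 mm high, loose. Origin at the middle of its underside. Not to be moved.
- nailfile: Steel nail file with a purple handle, 160 mm long (along its y), 15 mm wide, 5 mm thick, loose. Origin at its middle, underneath. Not to be moved.

How it is judged:
On the way, in this order (a step that is already met when the one before it is completed fails the run):
1. the clamp is pushed fully home against the ledge's front edge (value of joint clamp below 0.002 m), for 0.2 s.
2. the wing screw is run down until it is tight (value of joint wing below 0.3 rad), for 0.2 s.
At the end, for the whole second after the job is handed in: The clamp is within 2 mm of fully home, the wing screw is within 0.3 rad of its stop and at rest, and every loose thing on the ledge is within 15 mm of where it stood (value of joint clamp below 0.002 m and value of joint wing below 0.3 rad and velocity of joint wing between -0.05 and 0.05 rad/s and distance of each of pump, tray, dish_low, dish_top, turtle, nailfile from where it was at the start of the episode below 0.015 m); the robot touches nothing.
It fails at once if the wing screw is gripped or wrenched (more than 35 N on it) (contact force between the fingers and stem above 35 N).
It fails at once if a bystander on the ledge is lifted, tipped or pushed away (more than 15 mm) (distance of any of pump, tray, dish_low, dish_top, turtle, nailfile from where it was at the start of the episode above 0.015 m).
It also fails if it takes over 64 s, if anything falls off the work surface, if the arm or the gripper's body presses on something with over 40 N, if the wrist force passes 120 N, or if a joint passes its speed limit or range.

### The arm

A 6-joint arm with a two-finger parallel gripper is mounted at the origin on the work surface. World frame = base frame: x ahead of the robot, y to its left, z up, the work surface at z = 0. Lengths are in m, angles in rad, forces in N, time in s.
With the tool pointing down it reaches from about 0.225 to 0.875 m from the base axis. Payload 3.4 kg.
Tool frame: the origin (TCP) lies between the finger pads; the fingertips stand 11 mm ahead of it and the grasp point (between the pads) lies 8 mm behind it; z points along the fingers, y is the line along which they close (so a half turn about z gives the same grasp; the last joint's range is limited). The gripper opens to 85 mm and grips with 20 to 120 N. Pads are 22 mm wide; open, the fingers measure 114 mm over their backs; the gripper's body (76 mm by 85 mm) begins 54 mm behind the grasp point. The pads swing forward as they close: fully open they stand 13 mm farther back than shut.
Start: joints at [1.226, 0.276, 1.505, -0, 1.361, -0.121], TCP at [0.128, 0.561, 0.242] pointing down, gripper open.
Joint ranges: [-2.89, 2.89], [-0.75, 2.08], [0.22, 2.7], [-1.18, 4.32], [0.11, 2.71], [-2.7, 2.7]. Speed limits (rad/s): [2.57, 2.57, 3.14, 3.14, 3.14, 3.14].

### API

Orientations are given as a unit quaternion [w, x, y, z].
In Python, from rig import sensors, eyes, manip gives the robot as it stands.
- The arm moves only by the tool drive_tool, never from a script. Its argument "deltas" is a list of rows, each an object with "linear": the shift along the world's x, y, z in mm, a list of three; "twist": the turn about the world's z in degrees; "claw": the opening, from 0 (shut) to 1 (fully open). In form: [{"linear": [tx, ty, tz], "twist": twist, "claw": claw}, ...]. A call has 1 to 12 rows; each row is the pose to reach, as a shift and turn from the pose commanded when the call began; what a row does not reach only later rows make up. A row lasts 1/12 s, in which the tool goes at most 41.7 mm and 7.16 degrees, less where a joint would pass 70% of its speed; a pose out of reach is approached as far as the arm can. A call with a gripper value outside its range is refused whole. The fingers move at their own pace and stop on an object; "squeeze" is the grip in N (left out, the last holds). Time passes only in rows, so rows that repeat a pose let the fingers close. It gives the time, the measured TCP pose, the force, the opening and the grip force at its end, in the units of the state.
- sensors.get_state(): the state, without advancing time (a new reading comes with each control period).
- eyes.get_image(name): name is "scene" or "top"; returns the picture (480x640x3 uint8, red, green, blue); there is no depth.
- eyes.camera_model(name): a dict with "intrinsics" (3x3 intrinsics, pixels), "R" (3x3) and "t" (3): a world point X has camera coordinates R X + t. Camera axes: x right, y down, z forward; pixel columns grow to the right and rows downward; lengths in m; the calibration is good to about 2 mm. A picture is of the moment at which its call begins. camera_model takes no time and is no camera call.
- manip.sign_off(): hands the job in; it is judged then, once.
The state is a dict: "clock": time; "qpos": joint angles; "qd": joint speeds; "effort": joint torques, N m; "position": TCP position; "ee_rot": TCP orientation; "contact_force": force on the tool from outside, world axes, zero at the start; "moment": the same for the moment, N m; "width": finger opening in m; "gripper_force": force on a finger pad.
Only numpy, scipy, OpenCV 4.12 (cv2) and the standard library are available. Lean on these libraries where they do the work, as an engineer would, in place of code of your own. Each camera call takes 0.05 s, during which the arm holds its last target. There are 200 camera calls.

## Working session

There is one attempt and no reset: what is moved stays moved. The work goes in short steps, Python scripts to look and compute and a tool call to move; the robot and the scene stay as the last step left them, time stands still between calls to the robot, and variables do not carry over. Pictures are saved under pics/ and viewed, at most 10 in all, crops included, and the job is handed in when it is done.

Besides the shell and the picture viewer there is one more tool, called after "Request:" in YAML: its name, and indented under it one key for each argument. drive_tool: Moves the arm, as the interface text tells. Its arguments: {"type":"object","properties":{"deltas":{"type":"array","items":{"type":"object","properties":{"linear":{"type":"array","items":{"type":"number"}},"twist":{"type":"number"},"claw":{"type":"number"}}}},"squeeze":{"type":"number"}},"required":["deltas"]}

```bash
mkdir -p pics; python3 - <<'E'
from rig import sensors, eyes
import cv2
print(sensors.get_state())
for n in("scene","top"):
    im=eyes.get_image(n); cv2.imwrite(f"pics/{n}0.png",im[:,:,::-1]); c=eyes.camera_model(n); print(n,c)
E
```

```text
{'clock': 0.0, 'qpos': array([ 1.22598082e+00,  2.76639064e-01,  1.50620225e+00,  6.24737847e-06,
        1.36066593e+00, -1.20982489e-01]), 'qd': array([-9.15813019e-04,  9.58829785e-04, -9.69823171e-04, -5.66029928e-04,
        6.90726782e-04,  1.09710866e-05]), 'effort': array([ 8.94241348e-04, -4.16767108e+01, -2.45797884e+01, -4.32629968e-04,
        1.10322985e-02, -5.63693263e-06]), 'position': array([0.12744609, 0.56015853, 0.24138701]), 'ee_rot': array([-2.23914780e-04,  1.11683623e-01,  9.93743353e-01, -9.30744223e-04]), 'contact_force': array([ 0.45342879, -0.4325169 ,  0.80914499]), 'moment': array([-0.05279378, -0.02333501,  0.0326461 ]), 'gripper_force': 0.0, 'width': 0.08542520209059008}
scene {'intrinsics': array([[530.78648258,   0.        , 318.8948466 ],
       [  0.        , 530.78648258, 249.9157158 ],
       [  0.        ,   0.        ,   1.        ]]), 'R': array([[ 0.3364802 ,  0.94165475, -0.00821055],
       [ 0.7537132 , -0.27452974, -0.59711794],
       [-0.56453299,  0.19472996, -0.80211143]]), 't': array([-0.1913998 , -0.38833097,  1.77795458])}
top {'intrinsics': array([[562.27137333,   0.        , 321.51835934],
       [  0.        , 562.27137333, 239.76078447],
       [  0.        ,   0.        ,   1.        ]]), 'R': array([[-0.01542538, -0.99981109,  0.0118255 ],
       [-0.99493073,  0.01417252, -0.09955896],
       [ 0.09937255, -0.01330129, -0.99496139]]), 't': array([-0.0068426 ,  0.63223405,  1.27147743])}
```

View pics/scene0.png

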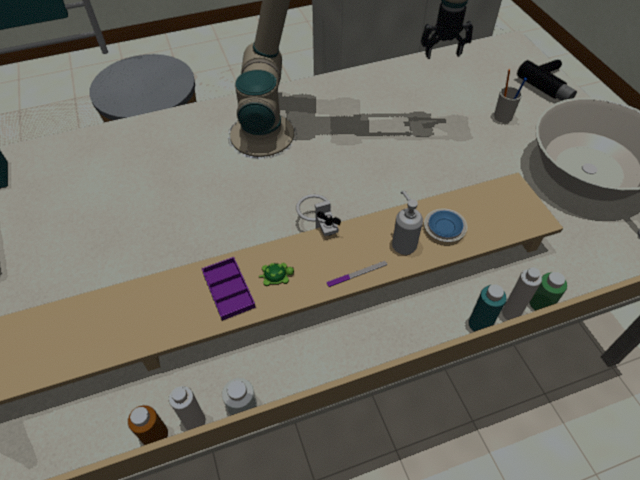

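View pics/top0.png

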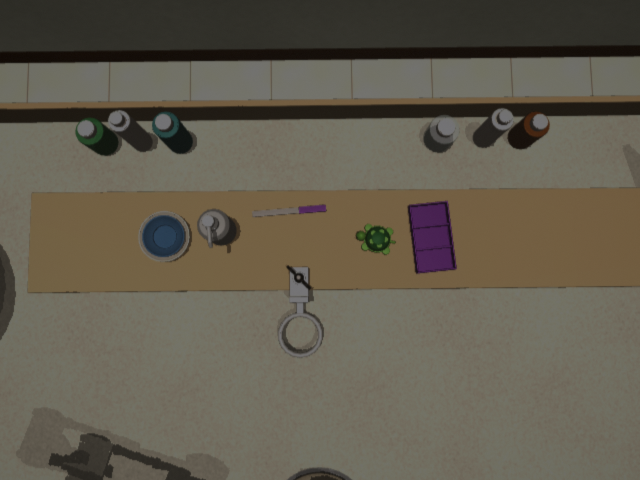

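The scene view shows the holder around pixel (322,218). In the top view its screw is near (299,278), its spine near (299,299) and its ring near (300,334). The nearest loose items, the pump and the file, are well clear. I'll enlarge both.

```bash
python3 - <<'E'
import cv2,numpy as np
a=cv2.imread("pics/top0.png")[250:325,262:337]; b=cv2.imread("pics/scene0.png")[185:245,290:350]
z=lambda i,s:cv2.resize(i,None,fx=s,fy=s,interpolation=cv2.INTER_CUBIC)
o=np.hstack([z(a,5.3333),z(b,6.66667)]);o=cv2.convertScaleAbs(o,alpha=1.5);cv2.imwrite("pics/c0.png",o);print(o.shape)
E
```

```text
(400, 800, 3)
```

View pics/c0.png

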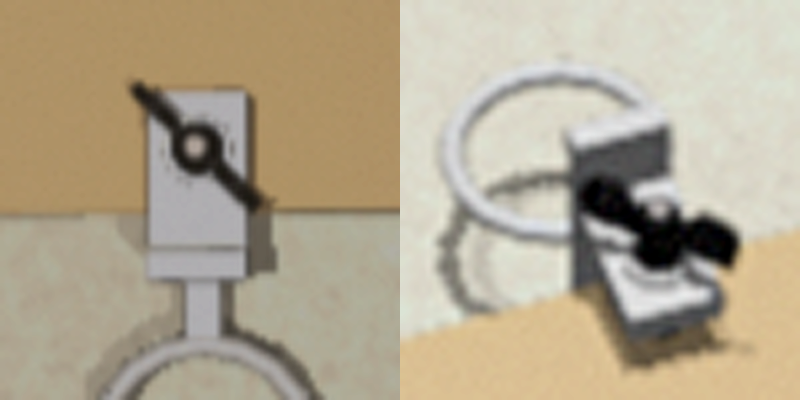

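```bash
cat > h.py <<'E'
import numpy as np,cv2
from rig import eyes
M={n:eyes.camera_model(n) for n in("scene","top")}
def P(n): c=M[n]; return c["intrinsics"]@np.c_[c["R"],c["t"]]
def tri(t,s):
    X=cv2.triangulatePoints(P("top"),P("scene"),np.array(t,float),np.array(s,float))[:,0]; return X[:3]/X[3]
def onz(n,p,z):
    c=M[n];d=c["R"].T@np.linalg.inv(c["intrinsics"])@[*p,1];o=-c["R"].T@c["t"];return o+d*(z-o[2])/d[2]
def proj(n,X): q=P(n)@[*X,1]; return q[:2]/q[2]
E
python3 - <<'E'
from h import *
T=lambda x,y:(262+x/5.3333-.4,250+y/5.3333-.4)
S=lambda x,y:(290+(x-400)/6.6667-.4,185+y/6.6667-.4)
np.set_printoptions(precision=4,suppress=True)
print("hub",tri(T(196,147),S(660,210)))
print("spine +y",tri(T(146,278),S(665,104)),onz("top",T(146,278),.166))
print("spine -y",tri(T(244,278),S(567,128)),onz("top",T(244,278),.166))
for x,y in((0,214),(400,211)): print("edge",onz("top",T(x,y),.1))
for p in((45,291),(620,287)): print("edge far",onz("top",p,.1))
print("hub z",onz("top",T(196,147),.166))
for p in((137,88),(262,207)): print("tip",onz("top",T(*p),.165))
print("pump",onz("top",(208,220),.16))
E
```

```text
hub [0.5423 0.0357 0.1616]
spine +y [0.4922 0.056  0.1617] [0.4917 0.0544 0.166 ]
spine -y [0.4912 0.017  0.1618] [0.4912 0.0166 0.166 ]
edge [0.518  0.1166 0.1   ]
edge [ 0.5167 -0.0465  0.1   ]
edge far [0.5224 0.5845 0.1   ]
edge far [ 0.5119 -0.6675  0.1   ]
hub z [0.5418 0.0346 0.166 ]
tip [0.565  0.0572 0.165 ]
tip [0.5183 0.0094 0.165 ]
pump [0.6641 0.2221 0.16  ]
```

Request:
drive_tool:
  deltas:
    - {"linear":[163,-262,0],"twist":7,"claw":0}
    - {"linear":[163,-262,0],"twist":13,"claw":0}
    - {"linear":[163,-262,0],"twist":13,"claw":0}
    - {"linear":[163,-262,0],"twist":13,"claw":0}
    - {"linear":[163,-262,0],"twist":13,"claw":0}
    - {"linear":[163,-262,0],"twist":13,"claw":0}
    - {"linear":[163,-262,0],"twist":13,"claw":0}
    - {"linear":[313,-524,0],"twist":13,"claw":0}
    - {"linear":[313,-524,0],"twist":13,"claw":0}
    - {"linear":[313,-524,0],"twist":13,"claw":0}
    - {"linear":[313,-524,0],"twist":13,"claw":0}
    - {"linear":[313,-524,0],"twist":13,"claw":0}
  squeeze: 20

```text
clock: 1.1
position: [0.3858, 0.1305, 0.2423]
ee_rot: [0.0, -0.002, 1.0, 0.0]
contact_force: [1.2, 0.1, -0.7]
width: 0.0002
gripper_force: 0.0
```

Request:
drive_tool:
  deltas:
    - {"linear":[30,-40,0],"twist":0,"claw":0}
    - {"linear":[50,-80,0],"twist":0,"claw":0}
    - {"linear":[50,-90,0],"twist":0,"claw":0}
    - {"linear":[50,-90,0],"twist":0,"claw":0}
    - {"linear":[50,-90,0],"twist":0,"claw":0}

```text
clock: 1.52
position: [0.4354, 0.0417, 0.2418]
ee_rot: [-0.001, 0.0, 1.0, 0.0]
contact_force: [0.1, 0.2, -0.6]
width: 0.0001
gripper_force: 0.0
```

Request:
drive_tool:
  deltas:
    - {"linear":[5,-6,-35],"twist":0,"claw":0}
    - {"linear":[10,-6,-70],"twist":0,"claw":0}
    - {"linear":[15,-6,-104],"twist":0,"claw":0}
    - {"linear":[20,-6,-104],"twist":0,"claw":0}
    - {"linear":[20,-6,-104],"twist":0,"claw":0}

```text
clock: 1.93
position: [0.4549, 0.0377, 0.1376]
ee_rot: [-0.002, -0.002, 1.0, 0.0]
contact_force: [0.2, 0.6, 0.8]
width: 0.0001
gripper_force: 0.0
```

```bash
python3 - <<'E'
import cv2,numpy as np
from rig import eyes
a=eyes.get_image("top")[225:325,250:350]; b=eyes.get_image("scene")[155:235,280:360]
z=lambda i,s:cv2.resize(i,None,fx=s,fy=s,interpolation=cv2.INTER_CUBIC)
o=np.hstack([z(a,4),z(b,5)]);o=cv2.convertScaleAbs(o,alpha=1.5);cv2.imwrite("pics/c1.png",o[:,:,::-1])
E
```

```text
(no output)
```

View pics/c1.png

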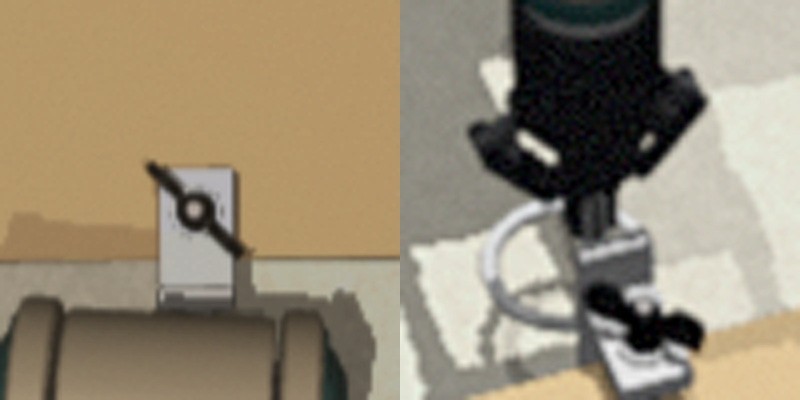

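The fingertips stand just in front of the spine and centred on it; screw and wings haven't moved. Now I push.

Request:
drive_tool:
  deltas:
    - {"linear":[10,-2,0],"twist":0,"claw":0}
    - {"linear":[18,-2,0],"twist":0,"claw":0}
    - {"linear":[23,-2,0],"twist":0,"claw":0}
    - {"linear":[27,-2,0],"twist":0,"claw":0}
    - {"linear":[30,-2,0],"twist":0,"claw":0}
    - {"linear":[33,-2,0],"twist":0,"claw":0}
    - {"linear":[35,-2,0],"twist":0,"claw":0}
    - {"linear":[35,-2,0],"twist":0,"claw":0}

```text
clock: 2.7
position: [0.4889, 0.0343, 0.1385]
ee_rot: [-0.002, -0.002, 1.0, -0.0]
contact_force: [-4.4, -0.4, 4.3]
width: 0.0002
gripper_force: 2.5
```

Request:
drive_tool:
  deltas:
    - {"linear":[1,0,0],"twist":0,"claw":0}
    - {"linear":[2,0,0],"twist":0,"claw":0}
    - {"linear":[3,0,0],"twist":0,"claw":0}
    - {"linear":[4,0,0],"twist":0,"claw":0}
    - {"linear":[4,0,0],"twist":0,"claw":0}

```text
clock: 3.12
position: [0.4925, 0.0343, 0.1385]
ee_rot: [-0.002, -0.002, 1.0, -0.0]
contact_force: [-7.0, -0.8, 4.7]
width: -0.0001
gripper_force: 2.8
```

Request:
drive_tool:
  deltas:
    - {"linear":[1,0,0],"twist":0,"claw":0}
    - {"linear":[2,0,0],"twist":0,"claw":0}
    - {"linear":[3,0,0],"twist":0,"claw":0}
    - {"linear":[3,0,0],"twist":0,"claw":0}

```text
clock: 3.45
position: [0.4955, 0.0342, 0.1385]
ee_rot: [-0.002, -0.002, 1.0, -0.0]
contact_force: [-5.2, -1.6, 3.8]
width: -0.0003
gripper_force: 2.8
```

Request:
drive_tool:
  deltas:
    - {"linear":[1,0,0],"twist":0,"claw":0}
    - {"linear":[2,0,0],"twist":0,"claw":0}
    - {"linear":[2,0,0],"twist":0,"claw":0}

```text
clock: 3.7
position: [0.4962, 0.0342, 0.1384]
ee_rot: [-0.004, -0.002, 1.0, -0.0]
contact_force: [-7.7, -0.4, 6.8]
width: -0.0001
gripper_force: 4.1
```

Request:
drive_tool:
  deltas:
    - {"linear":[1,0,0],"twist":0,"claw":0}
    - {"linear":[2,0,0],"twist":0,"claw":0}
    - {"linear":[2,0,0],"twist":0,"claw":0}
    - {"linear":[2,0,0],"twist":0,"claw":0}

```text
clock: 4.03
position: [0.4962, 0.0342, 0.1384]
ee_rot: [-0.006, -0.002, 1.0, -0.0]
contact_force: [-11.7, -0.6, 10.7]
width: 0.0001
gripper_force: 6.1
```

Request:
drive_tool:
  deltas:
    - {"linear":[-10,0,0],"twist":0,"claw":0}
    - {"linear":[-30,0,20],"twist":0,"claw":0}
    - {"linear":[-35,20,55],"twist":0,"claw":0}
    - {"linear":[-35,50,85],"twist":0,"claw":0}
    - {"linear":[-35,60,85],"twist":0,"claw":0}
    - {"linear":[-35,60,85],"twist":0,"claw":0}

```text
clock: 4.53
position: [0.4682, 0.0965, 0.2257]
ee_rot: [0.003, -0.003, 1.0, 0.001]
contact_force: [0.1, -0.3, -0.4]
width: -0.0001
gripper_force: 0.0
```

```bash
python3 - <<'E'
import cv2,numpy as np
from rig import eyes
a=eyes.get_image("top")[245:320,262:337]; b=eyes.get_image("scene")[185:245,290:350]
z=lambda i,s:cv2.resize(i,None,fx=s,fy=s,interpolation=cv2.INTER_CUBIC)
o=np.hstack([z(a,5.3333),z(b,6.66667)]);o=cv2.convertScaleAbs(o,alpha=1.5);cv2.imwrite("pics/c2.png",o[:,:,::-1])
E
```

```text
(no output)
```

View pics/c2.png

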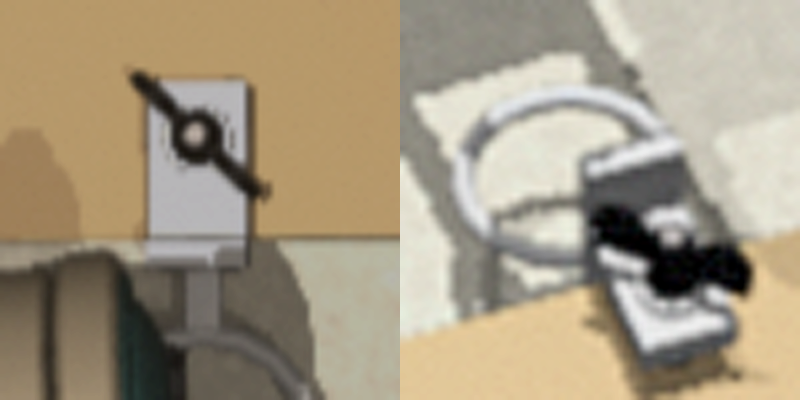

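The clamp now sits with the spine against the edge: the hub moved about 14 mm to top crop (197,136). The wings are still at about 45°, so about one full turn remains. Next I go to the entry pose left of the far wing.

Request:
drive_tool:
  deltas:
    - {"linear":[35,-5,0],"twist":-7,"claw":0}
    - {"linear":[70,-15,0],"twist":-14,"claw":0}
    - {"linear":[92,-25,0],"twist":-21,"claw":0}
    - {"linear":[92,-25,0],"twist":-28,"claw":0}
    - {"linear":[92,-25,0],"twist":-35,"claw":0}
    - {"linear":[92,-25,0],"twist":-42,"claw":0}
    - {"linear":[92,-25,0],"twist":-45,"claw":0}
    - {"linear":[92,-25,-35],"twist":-45,"claw":0}
    - {"linear":[92,-25,-70],"twist":-45,"claw":0}
    - {"linear":[92,-25,-70],"twist":-45,"claw":0}
    - {"linear":[92,-25,-70],"twist":-45,"claw":0}

```text
clock: 5.55
position: [0.5565, 0.0684, 0.1507]
ee_rot: [-0.003, 0.382, 0.924, -0.002]
contact_force: [-0.2, 0.2, -0.1]
width: 0.0
gripper_force: 0.0
```

```bash
cat >> h.py <<'E'
from rig import sensors
from scipy.spatial.transform import Rotation as Ro
def yaw():
    q=sensors.get_state()["ee_rot"]; y=Ro.from_quat([q[1],q[2],q[3],q[0]]).as_matrix()[:,1]; return np.degrees(np.arctan2(y[1],y[0]))
def arc(A,ths,ns,u=28,y0=None):
    p=sensors.get_state()["position"]*1e3
    for th,n in zip(ths,ns):
        a=np.radians(th);x=A[0]+u*np.cos(a)-n*np.sin(a)-p[0];y=A[1]+u*np.sin(a)+n*np.cos(a)-p[1]
        print(round(th),[round(x,1),round(y,1)])
    print(p,yaw())
E
python3 - <<'E'
from h import *
ths=[45,45,39]+list(range(33,-106,-6)); arc((557,35),ths,[19]+[14]*50)
E
```

```text
45 [np.float64(6.8), np.float64(-0.2)]
45 [np.float64(10.4), np.float64(-3.7)]
39 [np.float64(13.4), np.float64(-4.9)]
33 [np.float64(16.3), np.float64(-6.4)]
27 [np.float64(19.1), np.float64(-8.2)]
21 [np.float64(21.6), np.float64(-10.3)]
15 [np.float64(23.9), np.float64(-12.6)]
9 [np.float64(25.9), np.float64(-15.2)]
3 [np.float64(27.7), np.float64(-18.0)]
-3 [np.float64(29.2), np.float64(-20.9)]
-9 [np.float64(30.3), np.float64(-24.0)]
-15 [np.float64(31.1), np.float64(-27.1)]
-21 [np.float64(31.6), np.float64(-30.4)]
-27 [np.float64(31.8), np.float64(-33.7)]
-33 [np.float64(31.6), np.float64(-36.9)]
-39 [np.float64(31.0), np.float64(-40.2)]
-45 [np.float64(30.2), np.float64(-43.3)]
-51 [np.float64(29.0), np.float64(-46.4)]
-57 [np.float64(27.5), np.float64(-49.3)]
-63 [np.float64(25.6), np.float64(-52.0)]
-69 [np.float64(23.6), np.float64(-54.5)]
-75 [np.float64(21.2), np.float64(-56.8)]
-81 [np.float64(18.7), np.float64(-58.9)]
-87 [np.float64(15.9), np.float64(-60.6)]
-93 [np.float64(13.0), np.float64(-62.1)]
-99 [np.float64(9.9), np.float64(-63.3)]
-105 [np.float64(6.7), np.float64(-64.1)]
[556.53737258  68.41879552 150.69865872] 45.11987676142678
```

Request:
drive_tool:
  deltas:
    - {"linear":[7,0,5],"twist":0,"claw":0}
    - {"linear":[10,-4,5],"twist":0,"claw":0}
    - {"linear":[13,-5,5],"twist":-6,"claw":0}
    - {"linear":[16,-6,5],"twist":-12,"claw":0}
    - {"linear":[19,-8,5],"twist":-18,"claw":0}
    - {"linear":[22,-10,5],"twist":-24,"claw":0}
    - {"linear":[24,-13,5],"twist":-30,"claw":0}
    - {"linear":[26,-15,5],"twist":-36,"claw":0}
    - {"linear":[28,-18,5],"twist":-42,"claw":0}
    - {"linear":[29,-21,5],"twist":-48,"claw":0}
    - {"linear":[30,-24,5],"twist":-54,"claw":0}
    - {"linear":[31,-27,5],"twist":-60,"claw":0}

```text
clock: 6.55
position: [0.5919, 0.0423, 0.1608]
ee_rot: [0.002, 0.794, 0.608, 0.002]
contact_force: [0.2, 0.7, -0.3]
width: -0.0002
gripper_force: 0.6
```

```bash
python3 - <<'E'
from h import *
import cv2
arc((557,35),range(-21,-106,-7),[14]*50)
a=eyes.get_image("top")[235:325,255:345]; b=eyes.get_image("scene")[175:265,290:380]
o=cv2.resize(np.hstack([a,b]),(800,400),interpolation=cv2.INTER_CUBIC);o=cv2.convertScaleAbs(o,alpha=1.7);cv2.imwrite("pics/c3.png",o[:,:,::-1])
E
```

```text
-21 [np.float64(-3.8), np.float64(-4.3)]
-28 [np.float64(-3.6), np.float64(-8.1)]
-35 [np.float64(-3.9), np.float64(-11.9)]
-42 [np.float64(-4.7), np.float64(-15.6)]
-49 [np.float64(-6.0), np.float64(-19.3)]
-56 [np.float64(-7.6), np.float64(-22.7)]
-63 [np.float64(-9.7), np.float64(-25.9)]
-70 [np.float64(-12.2), np.float64(-28.8)]
-77 [np.float64(-15.0), np.float64(-31.4)]
-84 [np.float64(-18.1), np.float64(-33.7)]
-91 [np.float64(-21.4), np.float64(-35.5)]
-98 [np.float64(-24.9), np.float64(-37.0)]
-105 [np.float64(-28.6), np.float64(-38.0)]
[591.91264317  42.30932696 160.77081195] -15.121173873776502
```

View pics/c3.png

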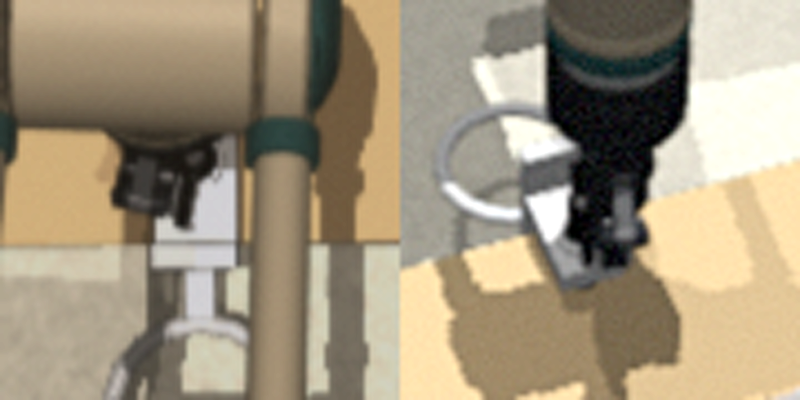

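```bash
python3 - <<'E'
from h import *
arc((557,35),range(-21,-106,-7),[14]*50)
E
```

```text
-21 [np.float64(-3.6), np.float64(-3.8)]
-28 [np.float64(-3.4), np.float64(-7.7)]
-35 [np.float64(-3.7), np.float64(-11.5)]
-42 [np.float64(-4.5), np.float64(-15.2)]
-49 [np.float64(-5.8), np.float64(-18.8)]
-56 [np.float64(-7.4), np.float64(-22.3)]
-63 [np.float64(-9.5), np.float64(-25.5)]
-70 [np.float64(-12.0), np.float64(-28.4)]
-77 [np.float64(-14.8), np.float64(-31.0)]
-84 [np.float64(-17.9), np.float64(-33.3)]
-91 [np.float64(-21.2), np.float64(-35.1)]
-98 [np.float64(-24.7), np.float64(-36.6)]
-105 [np.float64(-28.4), np.float64(-37.6)]
[591.70887138  41.88237827 160.54015696] -14.835502538934167
```

Request:
drive_tool:
  deltas:
    - {"linear":[-3,-4,-3],"twist":-6,"claw":0}
    - {"linear":[-3,-8,-4],"twist":-13,"claw":0}
    - {"linear":[-4,-12,-4],"twist":-20,"claw":0}
    - {"linear":[-5,-15,-4],"twist":-27,"claw":0}
    - {"linear":[-6,-19,-4],"twist":-34,"claw":0}
    - {"linear":[-7,-22,-4],"twist":-41,"claw":0}
    - {"linear":[-10,-26,-4],"twist":-48,"claw":0}
    - {"linear":[-12,-29,-4],"twist":-55,"claw":0}
    - {"linear":[-15,-31,-4],"twist":-62,"claw":0}
    - {"linear":[-18,-33,-4],"twist":-69,"claw":0}
    - {"linear":[-21,-35,-4],"twist":-76,"claw":0}
    - {"linear":[-25,-37,-4],"twist":-83,"claw":0}

```text
clock: 7.65
position: [0.5669, 0.0054, 0.1562]
ee_rot: [-0.0, 0.998, -0.07, 0.003]
contact_force: [1.3, 0.5, -0.2]
width: -0.0
gripper_force: 0.8
```

Request:
drive_tool:
  deltas:
    - {"linear":[10,0,0],"twist":0,"claw":0}
    - {"linear":[15,0,15],"twist":5,"claw":0}
    - {"linear":[15,0,45],"twist":10,"claw":0}
    - {"linear":[-10,20,50],"twist":17,"claw":0}
    - {"linear":[-30,45,50],"twist":24,"claw":0}
    - {"linear":[-30,61,50],"twist":31,"claw":0}
    - {"linear":[-30,61,50],"twist":38,"claw":0}
    - {"linear":[-30,61,50],"twist":45,"claw":0}
    - {"linear":[-30,61,50],"twist":52,"claw":0}
    - {"linear":[-30,61,50],"twist":59,"claw":0}
    - {"linear":[-30,61,50],"twist":66,"claw":0}
    - {"linear":[-30,61,50],"twist":73,"claw":0}

```text
clock: 8.65
position: [0.5361, 0.0664, 0.2054]
ee_rot: [0.001, 0.839, 0.544, 0.001]
contact_force: [-1.2, 0.2, 0.8]
width: -0.0003
gripper_force: 0.0
```

Request:
drive_tool:
  deltas:
    - {"linear":[0,0,0],"twist":7,"claw":0}
    - {"linear":[0,0,0],"twist":14,"claw":0}
    - {"linear":[0,0,0],"twist":21,"claw":0}
    - {"linear":[0,0,0],"twist":28,"claw":0}
    - {"linear":[0,0,0],"twist":35,"claw":0}
    - {"linear":[0,0,0],"twist":42,"claw":0}
    - {"linear":[0,0,0],"twist":49,"claw":0}
    - {"linear":[0,0,0],"twist":56,"claw":0}
    - {"linear":[0,0,0],"twist":63,"claw":0}
    - {"linear":[0,0,0],"twist":70,"claw":0}
    - {"linear":[0,0,0],"twist":77,"claw":0}
    - {"linear":[0,0,0],"twist":84,"claw":0}

```text
clock: 9.65
position: [0.5361, 0.0664, 0.2054]
ee_rot: [0.001, 0.26, 0.966, 0.0]
contact_force: [0.7, 1.0, 0.4]
width: -0.0001
gripper_force: 0.0
```

Request:
drive_tool:
  deltas:
    - {"linear":[0,0,0],"twist":7,"claw":0}
    - {"linear":[0,0,0],"twist":14,"claw":0}
    - {"linear":[0,0,0],"twist":21,"claw":0}
    - {"linear":[0,0,0],"twist":23,"claw":0}
    - {"linear":[0,0,0],"twist":23,"claw":0}

```text
clock: 10.07
position: [0.536, 0.0664, 0.2053]
ee_rot: [0.001, 0.066, 0.998, -0.0]
contact_force: [-0.4, -0.1, -0.2]
width: -0.0001
gripper_force: 0.0
```

```bash
python3 - <<'E'
from h import *
import cv2
print(sensors.get_state()["clock"])
arc((557,35),[82]*2,[24,14]*50)
a=eyes.get_image("top")[235:325,255:345]; b=eyes.get_image("scene")[175:265,290:380]
o=cv2.resize(np.hstack([a,b]),(800,400),interpolation=cv2.INTER_CUBIC);o=cv2.convertScaleAbs(o,alpha=1.7);cv2.imwrite("pics/c4.png",o[:,:,::-1])
E
```

```text
10.0667
82 [np.float64(1.1), np.float64(-0.3)]
82 [np.float64(11.0), np.float64(-1.7)]
[536.04148243  66.37900706 205.33656938] 82.47380842330844
```

View pics/c4.png

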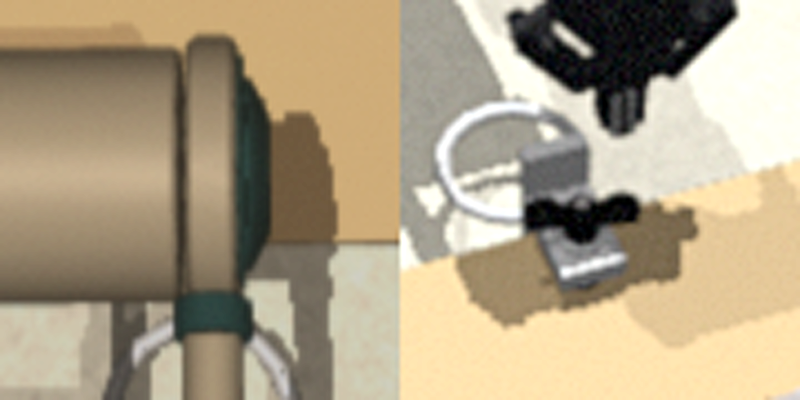

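```bash
python3 - <<'E'
from h import *
a=onz("scene",(342.9,221.6),.16);b=onz("scene",(318.8,222.9),.16);d=a-b;print(a,b,np.degrees(np.arctan2(d[1],d[0])))
ths=list(range(82,-106,-7)); arc((557,35),ths,[14]*50)
E
```

```text
[0.57082598 0.06504044 0.16      ] [0.55396798 0.00645153 0.16      ] 73.94769807954086
82 [np.float64(11.4), np.float64(-1.7)]
75 [np.float64(15.1), np.float64(-0.8)]
68 [np.float64(18.9), np.float64(-0.2)]
61 [np.float64(22.7), np.float64(-0.1)]
54 [np.float64(26.5), np.float64(-0.5)]
47 [np.float64(30.3), np.float64(-1.4)]
40 [np.float64(33.9), np.float64(-2.7)]
33 [np.float64(37.3), np.float64(-4.4)]
26 [np.float64(40.4), np.float64(-6.6)]
19 [np.float64(43.3), np.float64(-9.1)]
12 [np.float64(45.9), np.float64(-11.9)]
5 [np.float64(48.1), np.float64(-15.0)]
-2 [np.float64(49.9), np.float64(-18.4)]
-9 [np.float64(51.3), np.float64(-22.0)]
-16 [np.float64(52.2), np.float64(-25.7)]
-23 [np.float64(52.7), np.float64(-29.5)]
-30 [np.float64(52.7), np.float64(-33.3)]
-37 [np.float64(52.2), np.float64(-37.1)]
-44 [np.float64(51.3), np.float64(-40.8)]
-51 [np.float64(49.9), np.float64(-44.4)]
-58 [np.float64(48.1), np.float64(-47.7)]
-65 [np.float64(45.9), np.float64(-50.9)]
-72 [np.float64(43.4), np.float64(-53.7)]
-79 [np.float64(40.5), np.float64(-56.2)]
-86 [np.float64(37.3), np.float64(-58.4)]
-93 [np.float64(33.9), np.float64(-60.1)]
-100 [np.float64(30.3), np.float64(-61.4)]
[535.58363158  66.42146581 205.0128393 ] 82.28217480895383
```

The wings stand at about 75–80° (right tip at crop (635,207)), so the stroke worked. Entering for the second stroke.

Request:
drive_tool:
  deltas:
    - {"linear":[0,0,-30],"twist":0,"claw":0}
    - {"linear":[0,0,-49],"twist":0,"claw":0}
    - {"linear":[0,0,-49],"twist":0,"claw":0}
    - {"linear":[6,-1,-49],"twist":0,"claw":0}
    - {"linear":[11,-2,-49],"twist":0,"claw":0}
    - {"linear":[15,-1,-49],"twist":-7,"claw":0}
    - {"linear":[19,0,-49],"twist":-14,"claw":0}
    - {"linear":[23,0,-49],"twist":-21,"claw":0}
    - {"linear":[27,0,-49],"twist":-28,"claw":0}
    - {"linear":[30,-1,-49],"twist":-35,"claw":0}
    - {"linear":[34,-3,-49],"twist":-42,"claw":0}
    - {"linear":[37,-4,-49],"twist":-49,"claw":0}

```text
clock: 11.17
position: [0.5736, 0.0627, 0.1571]
ee_rot: [0.001, 0.478, 0.878, 0.001]
contact_force: [-0.1, 0.9, -0.7]
width: 0.0002
gripper_force: 0.6
```

Request:
drive_tool:
  deltas:
    - {"linear":[3,-3,0],"twist":-7,"claw":0}
    - {"linear":[6,-5,0],"twist":-14,"claw":0}
    - {"linear":[9,-8,0],"twist":-21,"claw":0}
    - {"linear":[11,-11,0],"twist":-28,"claw":0}
    - {"linear":[13,-14,0],"twist":-35,"claw":0}
    - {"linear":[14,-18,0],"twist":-42,"claw":0}
    - {"linear":[15,-22,0],"twist":-49,"claw":0}
    - {"linear":[15,-26,0],"twist":-56,"claw":0}
    - {"linear":[15,-29,0],"twist":-63,"claw":0}
    - {"linear":[15,-33,0],"twist":-70,"claw":0}
    - {"linear":[14,-37,0],"twist":-77,"claw":0}
    - {"linear":[13,-40,0],"twist":-84,"claw":0}

```text
clock: 12.17
position: [0.5867, 0.0227, 0.1571]
ee_rot: [0.0, 0.943, 0.332, 0.002]
contact_force: [1.7, 1.9, -1.5]
width: -0.0003
gripper_force: 0.8
```

```bash
python3 - <<'E'
from h import *
ths=list(range(-58,-106,-7)); arc((557,35),ths,[14]*50)
E
```

```text
-58 [np.float64(-3.0), np.float64(-4.0)]
-65 [np.float64(-5.2), np.float64(-7.1)]
-72 [np.float64(-7.8), np.float64(-10.0)]
-79 [np.float64(-10.6), np.float64(-12.5)]
-86 [np.float64(-13.8), np.float64(-14.6)]
-93 [np.float64(-17.2), np.float64(-16.3)]
-100 [np.float64(-20.8), np.float64(-17.7)]
[586.72196757  22.65231615 157.06692118] -51.175126993302186
```

Request:
drive_tool:
  deltas:
    - {"linear":[-3,-4,0],"twist":-7,"claw":0}
    - {"linear":[-5,-7,0],"twist":-14,"claw":0}
    - {"linear":[-8,-10,0],"twist":-21,"claw":0}
    - {"linear":[-11,-12,0],"twist":-28,"claw":0}
    - {"linear":[-14,-15,0],"twist":-35,"claw":0}
    - {"linear":[-17,-16,0],"twist":-42,"claw":0}
    - {"linear":[-21,-18,0],"twist":-49,"claw":0}
    - {"linear":[-21,-18,0],"twist":-49,"claw":0}

```text
clock: 12.83
position: [0.5657, 0.004, 0.1575]
ee_rot: [-0.0, 0.996, -0.087, 0.003]
contact_force: [0.3, -0.1, 0.6]
width: 0.0003
gripper_force: 0.6
```

Request:
drive_tool:
  deltas:
    - {"linear":[10,0,0],"twist":0,"claw":0}
    - {"linear":[15,0,15],"twist":0,"claw":0}
    - {"linear":[15,0,48],"twist":0,"claw":0}
    - {"linear":[-10,25,50],"twist":0,"claw":0}
    - {"linear":[-30,50,50],"twist":0,"claw":0}
    - {"linear":[-30,62,50],"twist":0,"claw":0}
    - {"linear":[-30,62,50],"twist":0,"claw":0}

```text
clock: 13.42
position: [0.534, 0.0687, 0.2064]
ee_rot: [-0.001, 0.997, -0.083, 0.001]
contact_force: [0.9, 0.1, -0.4]
width: -0.0001
gripper_force: 0.0
```

```bash
python3 - <<'E'
from h import *
import cv2
arc((557,35),[80,80,80,75,70,65,60,55,50,45,42,39],[24,20]+[14]*50)
b=eyes.get_image("scene")[175:265,290:380]
o=cv2.resize(b,(540,540),interpolation=cv2.INTER_CUBIC);o=cv2.convertScaleAbs(o,alpha=1.7);cv2.imwrite("pics/c5.png",o[:,:,::-1])
E
```

```text
80 [np.float64(4.3), np.float64(-2.0)]
80 [np.float64(8.2), np.float64(-2.7)]
80 [np.float64(14.1), np.float64(-3.7)]
75 [np.float64(16.8), np.float64(-3.1)]
70 [np.float64(19.5), np.float64(-2.6)]
65 [np.float64(22.2), np.float64(-2.4)]
60 [np.float64(24.9), np.float64(-2.5)]
55 [np.float64(27.6), np.float64(-2.8)]
50 [np.float64(30.3), np.float64(-3.3)]
45 [np.float64(32.9), np.float64(-4.0)]
42 [np.float64(34.5), np.float64(-4.6)]
39 [np.float64(36.0), np.float64(-5.2)]
[533.95477063  68.72375821 206.37931261] -99.53156209607154
```

View pics/c5.png

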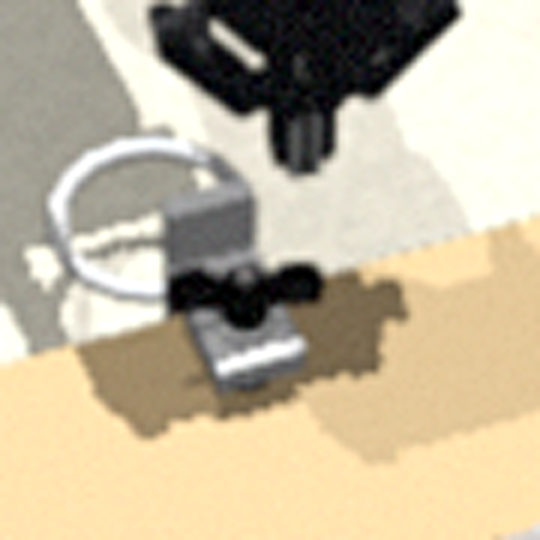

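The wings lie at about 78° again, with tips at crop (178,295) and (318,280), so about 33° remains. Last stroke: brisk to about 50°, then slow.

Request:
drive_tool:
  deltas:
    - {"linear":[2,-2,-30],"twist":0,"claw":0}
    - {"linear":[4,-2,-50],"twist":0,"claw":0}
    - {"linear":[4,-2,-50],"twist":0,"claw":0}
    - {"linear":[8,-3,-50],"twist":0,"claw":0}
    - {"linear":[14,-4,-50],"twist":0,"claw":0}
    - {"linear":[17,-3,-50],"twist":-5,"claw":0}
    - {"linear":[20,-3,-50],"twist":-10,"claw":0}
    - {"linear":[22,-3,-50],"twist":-15,"claw":0}
    - {"linear":[25,-3,-50],"twist":-20,"claw":0}
    - {"linear":[27,-3,-50],"twist":-25,"claw":0}
    - {"linear":[28,-3,-50],"twist":-27,"claw":0}
    - {"linear":[28,-3,-50],"twist":-27,"claw":0}

```text
clock: 14.47
position: [0.563, 0.0632, 0.1567]
ee_rot: [-0.0, 0.949, -0.316, 0.001]
contact_force: [-0.7, 1.0, 1.0]
width: 0.0001
gripper_force: 0.5
```

```bash
python3 - <<'E'
from h import *
arc((557,35),[52,50,48,46,44,42,40,38],[14]*50)
E
```

```text
52 [np.float64(0.2), np.float64(2.5)]
50 [np.float64(1.2), np.float64(2.3)]
48 [np.float64(2.3), np.float64(2.0)]
46 [np.float64(3.3), np.float64(1.7)]
44 [np.float64(4.4), np.float64(1.4)]
42 [np.float64(5.4), np.float64(1.0)]
40 [np.float64(6.4), np.float64(0.6)]
38 [np.float64(7.4), np.float64(0.1)]
[563.04418017  63.16906418 156.66709124] -126.8515560764845
```

Request:
drive_tool:
  deltas:
    - {"linear":[1,1,0],"twist":-3,"claw":0}
    - {"linear":[2,1,0],"twist":-5,"claw":0}
    - {"linear":[3,1,0],"twist":-7,"claw":0}
    - {"linear":[3,1,0],"twist":-7,"claw":0}

```text
clock: 14.8
position: [0.5657, 0.0641, 0.1565]
ee_rot: [-0.0, 0.928, -0.373, 0.001]
contact_force: [-0.1, 0.6, 1.0]
width: 0.0
gripper_force: 0.3
```

Request:
drive_tool:
  deltas:
    - {"linear":[0.5,-0.5,0],"twist":-1,"claw":0}
    - {"linear":[1,-1,0],"twist":-2,"claw":0}
    - {"linear":[1.5,-1.5,0],"twist":-3,"claw":0}
    - {"linear":[1.5,-1.5,0],"twist":-3,"claw":0}

```text
clock: 15.13
position: [0.5666, 0.0629, 0.1557]
ee_rot: [-0.0, 0.918, -0.398, 0.0]
contact_force: [-0.8, 1.7, 1.1]
width: 0.0002
gripper_force: 0.3
```

Request:
drive_tool:
  deltas:
    - {"linear":[0.5,-0.5,0],"twist":0,"claw":0}
    - {"linear":[1,-1,0],"twist":0,"claw":0}
    - {"linear":[1.5,-1.5,0],"twist":0,"claw":0}
    - {"linear":[1.5,-1.5,0],"twist":0,"claw":0}

```text
clock: 15.47
position: [0.5672, 0.062, 0.1554]
ee_rot: [-0.0, 0.918, -0.397, -0.001]
contact_force: [-1.9, 4.4, 2.4]
width: -0.0
gripper_force: 1.8
```

Request:
drive_tool:
  deltas:
    - {"linear":[0.5,-0.5,0],"twist":0,"claw":0}
    - {"linear":[1,-1,0],"twist":0,"claw":0}
    - {"linear":[1.5,-1.5,0],"twist":0,"claw":0}
    - {"linear":[1.5,-1.5,0],"twist":0,"claw":0}

```text
clock: 15.8
position: [0.5677, 0.0616, 0.1554]
ee_rot: [-0.001, 0.918, -0.397, -0.002]
contact_force: [-3.9, 6.3, 4.0]
width: 0.0002
gripper_force: 3.8
```

The force has climbed to about 8 N, well above thread friction, with almost no motion, so this is the stop. I'll back off and check.

Request:
drive_tool:
  deltas:
    - {"linear":[-6,6,0],"twist":0,"claw":0}
    - {"linear":[-12,14,5],"twist":0,"claw":0}
    - {"linear":[-12,16,40],"twist":0,"claw":0}
    - {"linear":[-40,25,80],"twist":0,"claw":0}
    - {"linear":[-80,45,90],"twist":0,"claw":0}
    - {"linear":[-120,65,90],"twist":0,"claw":0}
    - {"linear":[-140,80,90],"twist":0,"claw":0}
    - {"linear":[-140,80,90],"twist":0,"claw":0}
    - {"linear":[-140,80,90],"twist":0,"claw":0}

```text
clock: 16.55
position: [0.4277, 0.1404, 0.2462]
ee_rot: [-0.0, 0.918, -0.396, 0.001]
contact_force: [2.0, -1.3, 1.0]
width: 0.0001
gripper_force: 0.0
```

```bash
python3 - <<'E'
from h import *
import cv2
t=eyes.get_image("top");t0=cv2.imread("pics/top0.png")[:,:,::-1]
z=lambda i,w,h:cv2.resize(i,(w,h),interpolation=cv2.INTER_CUBIC)
r=np.hstack([z(t[245:320,262:337],400,400),z(eyes.get_image("scene")[185:245,290:350],400,400)])
d=cv2.absdiff(t,t0)[180:300,130:470]
o=np.vstack([r,z(d,560,198).copy() if 0 else np.pad(z(d,560,198),((0,0),(0,240),(0,0)))])
cv2.imwrite("pics/c6.png",cv2.convertScaleAbs(o,alpha=1.5)[:,:,::-1])
E
```

```text
(no output)
```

View pics/c6.png

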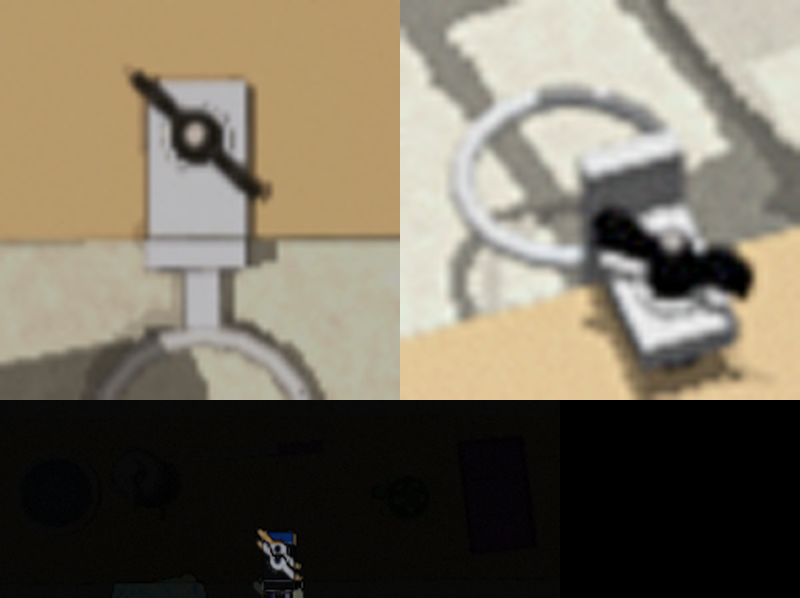

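The wings rest at 45° (tip at crop (135,72), hub at (197,136)) and the spine is flush at the edge. The difference image shows nothing else moved.

```bash
python3 -c "
from rig import manip
print(manip.sign_off())"
```

```text
the job is handed in; nothing more can be done
None
```

I pushed the clamp fully home and ran the wing screw clockwise to its firm stop; nothing else on the ledge moved, and I handed the job in with the robot clear (no verdict was returned).

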